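# Line up the cherry jars in the rack

## Robot

A 6-joint arm with a two-finger parallel gripper is mounted at the origin on the work surface. World frame = base frame: x ahead of the robot, y to its left, z up, the work surface at z = 0. Lengths are in m, angles in rad, forces in N, time in s.
With the tool pointing down it reaches from about 0.35 to 0.975 m from the base axis. Payload 4.9 kg.
Tool frame: the origin (TCP) lies at the very end of the fingers, on their centre line; the grasp point (between the pads) lies 19 mm behind it; z points along the fingers, y is the line along which they close (so a half turn about z gives the same grasp; the last joint's range is limited). The gripper opens to 85 mm and grips with 20 to 120 N. Pads are 22 mm wide; open, the fingers measure 114 mm over their backs; the gripper's body (76 mm by 85 mm) begins 54 mm behind the grasp point. The pads swing forward as they close: fully open they stand 13 mm farther back than shut.
Start: joints at [-1.349, 0.053, 1.613, -0, 1.476, -0.119], TCP at [0.209, -0.589, 0.201] pointing down, gripper open.
Joint ranges: [-3.01, 3.01], [-1.01, 2.22], [0.06, 2.58], [-1.02, 4.17], [0.09, 2.62], [-3.14, 3.14]. Speed limits (rad/s): [2.57, 2.57, 3.14, 3.14, 3.14, 3.14].

## Interface

Orientations are given as a rotation vector (axis times angle).
In Python, from station import ctrl, imaging gives the robot as it stands.
- The arm moves only by the tool play_rows, never from a script. Its argument "series" is a list of rows, each a list of 3 entries, a list of its own where there are three numbers: the opening, from 0 (shut) to 1 (fully open), then the shift along the tool's x, y, z each as a share of 0.05 m, from -1 to 1, then the turn, a rotation vector about the tool's x, y, z each as a share of 8 degrees, from -1 to 1. In form: [[grip, [dx, dy, dz], [ax, ay, az]], ...]. A call has 1 to 8 rows; each row shifts and turns the commanded pose from where the row before left it, along the tool's axes as they then stand; what a row does not reach is not made up. A row lasts 1/8 s, in which the tool goes at most 62.5 mm and 10.7 degrees, less where a joint would pass 70% of its speed; a pose out of reach is approached as far as the arm can. A call with a number of a shift or a turn outside -1 to 1 is refused whole. A call with a gripper value outside its range is refused whole. The fingers move at their own pace and stop on an object; "force" is the grip in N (left out, the last holds). Time passes only in rows, so rows that do not move let the fingers close. It gives the time, the measured TCP pose, the force, the opening and the grip force at its end, in the units of the state.
- ctrl.get_obs(): the state, without advancing time (a new reading comes with each control period).
- imaging.get_image(name): name is "side" or "top"; returns a dict with "color" (420x560x3 uint8, blue, green, red), "fx", "fy", "cx", "cy" (pixels), "extrinsics" (4x4, takes a point from world to camera coordinates). Camera axes: x right, y down, z forward; pixel columns grow to the right and rows downward; lengths in m; the calibration is good to about 2 mm. A picture is of the moment at which its call begins. There is no depth.
- ctrl.finish_job(): hands the job in; it is judged then, once.
The state is a dict: "t": time; "q": joint angles; "dq": joint speeds; "effort": joint torques, N m; "tool_pos": TCP position; "tool_rot": TCP orientation; "contact_force": force on the tool from outside, world axes, zero at the start; "wrist_torque": the same for the moment, N m; "opening": finger opening in m; "grip_force": force on a finger pad.
Only numpy, scipy, OpenCV 4.12 (cv2) and the standard library are available. Lean on these libraries where they do the work, as an engineer would, in place of code of your own. Each camera call takes 0.05 s, during which the arm holds its last target. There are 200 camera calls.

## Task

Push the square jar of dark cherries (black lid) along the counter into the corner of the wooden rack, flush against both the long rail and the end stop, and push the round jar of red cherries (white lid) back until it touches the long rail as well. Only push them with the fingers: do not pick the jars up or tip them, and leave everything else where it stands.

Things in the scene. Friction and masses are not known exactly. Their poses are not given: they have to be found in the camera images.
- rack: L-shaped wooden jar rack fixed to the counter: two low strips, 18 mm thick and 30 mm high. Origin: the inner corner, at counter height. Its x axis points away from the robot, square to the long rail; its y axis points left along the rail. The long rail's inner face is the plane x = 0 and runs from the corner 602 mm to -y; the end stop's inner face is the plane y = 0 and runs from the corner 100 mm to -x. Jars stand on the bare counter on the side x < 0, y < 0
- square_jar_center (a point): square glass jar of dark cherries with a black lid: a body 84 mm x 84 mm and 54 mm high (vertical faces square to its x and y axes) with a lid 68 mm in diameter on it, 70 mm high in all, about 0.45 kg, loose. The point is its centre, 35 mm above its underside. At the start its x axis is within 0.35 rad of the rack's. Slides when pushed low (20 to 30 mm up) with a few newtons
- round_jar_center (a point): round glass jar of bright red cherries with a white lid, 84 mm in diameter, 70 mm high in all (the glass 54 mm), about 0.42 kg, loose. The point is its centre, 35 mm above its underside. Slides when pushed low (20 to 30 mm up) with a few newtons
- end_jar: small round green glass jar with a brass lid, 66 mm in diameter, 66 mm high, standing at the far right of the rack; not to be moved. Origin: the centre of its underside
- shaker: small white salt shaker with a steel top, 36 mm in diameter, 60 mm high, standing upright between the two jars; not to be moved. Origin: the centre of its underside
- mug: blue mug, 76 mm in diameter, 85 mm high, left of the rack's end stop; not to be moved. Origin: the centre of its underside
- oil: green oil bottle, 60 mm in diameter, 220 mm high, left of the rack's corner; not to be moved. Origin: the centre of its underside
- spoon: steel spoon with a wooden handle, lying on the counter at the right; not to be moved. Origin: under its middle, its x axis along it
Things that resemble listed ones, but are neither listed nor needed, are in the scene too. What is shaped like the part that bears square_jar_center but purple is not meant.

How it is judged:
By the outcome, as a careful person would: the job done as asked, in the order asked, and still so for the second after the job is handed in, with the robot touching nothing.
It also fails if it takes over 72 s, if anything falls off the work surface, if the arm or the gripper's body presses on something with over 40 N, if the wrist force passes 120 N, or if a joint passes its speed limit or range.

## Working session

There is one attempt and no reset: what is moved stays moved. The work goes in short steps, Python scripts to look and compute and a tool call to move; the robot and the scene stay as the last step left them, time stands still between calls to the robot, and variables do not carry over. Pictures are saved under pics/ and viewed, at most 10 in all, crops included, and the job is handed in when it is done.

Besides the shell and the picture viewer there is one more tool, called after "Request:" as name(argument=value, ...) on one line, values as JSON. play_rows: Moves the arm, as the interface text tells. Shift numbers are shares of 0.05 m and turn numbers shares of 8 degrees, none past 1 either way. Its arguments: {"type":"object","properties":{"series":{"type":"array"},"force":{"type":"number"}},"required":["series"]}

```bash
mkdir -p pics; ls
cat > h.py <<'E'
import numpy as np,cv2
from station import ctrl,imaging
def snap(name,fn=None,crop=None,scale=1):
    im=imaging.get_image(name); c=im["color"]
    if fn:
        d=c if crop is None else c[crop[1]:crop[3],crop[0]:crop[2]]
        cv2.imwrite("pics/"+fn,cv2.resize(d,None,fx=scale,fy=scale,interpolation=cv2.INTER_CUBIC))
    return im
def ray(im,u,v,z):
    E=np.array(im["extrinsics"]);R,t=E[:3,:3],E[:3,3]
    o=-R.T@t; d=R.T@np.array([(u-im["cx"])/im["fx"],(v-im["cy"])/im["fy"],1])
    return o+d*(z-o[2])/d[2]
def proj(im,p):
    E=np.array(im["extrinsics"]);c=E[:3,:3]@np.array(p)+E[:3,3]
    return np.array([im["fx"]*c[0]/c[2]+im["cx"],im["fy"]*c[1]/c[2]+im["cy"]])
E
python3 - <<'E'
from h import *
np.set_printoptions(precision=3,suppress=True)
a=snap("top","t1.png",scale=1.4);b=snap("side","s1.png",scale=1.4)
for i in(a,b):
    E=np.array(i["extrinsics"]);print(i["fx"],i["cx"],i["cy"],-E[:3,:3].T@E[:3,3]);print(E[:3,:3])
o=ctrl.get_obs();print({k:o[k] for k in("t","tool_pos","tool_rot","opening","contact_force")})
E
```

```text
pics
448.57242987914844 279.90085432250027 212.99581236069048 [ 0.435 -0.002  1.216]
[[-0.015 -1.     0.015]
 [-0.996  0.013 -0.091]
 [ 0.091 -0.017 -0.996]]
533.2294078941459 278.19654046358426 212.1597005073771 [0.279 0.949 0.884]
[[-0.965 -0.263  0.006]
 [-0.171  0.611 -0.773]
 [ 0.2   -0.747 -0.634]]
{'t': 0.1, 'tool_pos': array([ 0.209, -0.588,  0.2  ]), 'tool_rot': array([-3.094, -0.532,  0.   ]), 'opening': 0.08552236199403296, 'contact_force': array([0.137, 0.103, 0.385])}
```

View pics/t1.png

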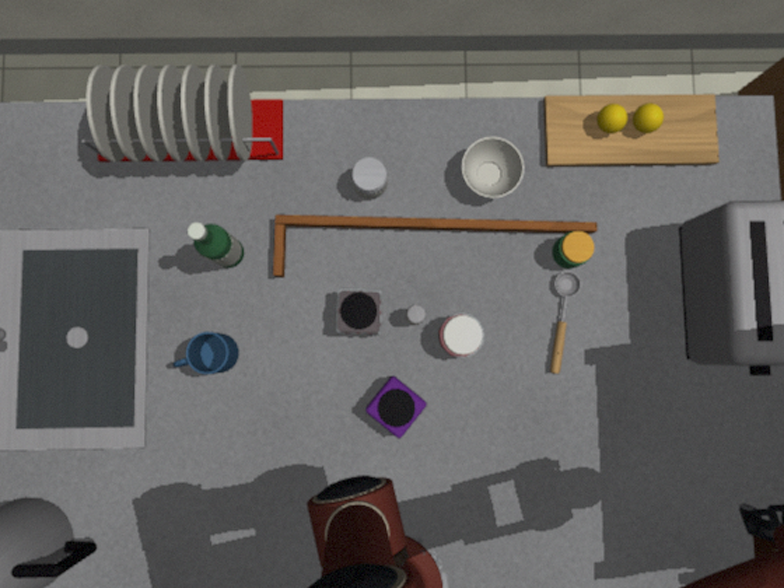

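View pics/s1.png

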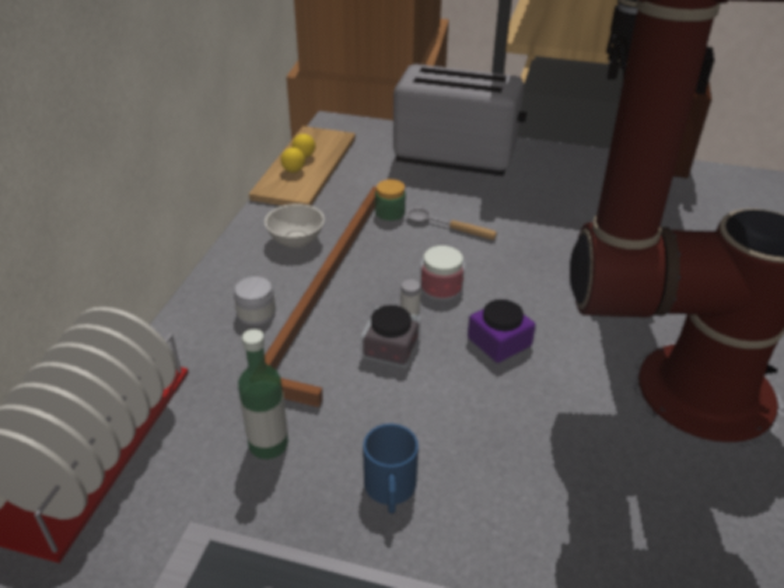

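The top view (1.4×) shows the square jar's lid at (359,311), the shaker at (416,314), the round jar's lid at (461,335) and the purple decoy at (396,407). The rack's inner corner is near (285,228), and the end jar is at (574,249). I'll zoom in to measure.

Run:
```python
from h import *
a=snap("top","t2.png",crop=(185,145,435,305),scale=3.2)
```

```text
(no output)
```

View pics/t2.png

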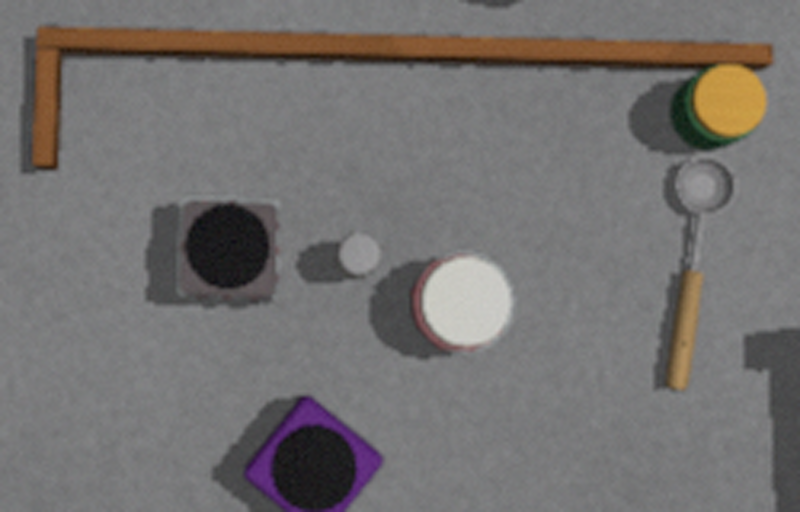

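Run:
```python
from h import *
np.set_printoptions(precision=4,suppress=True)
a=snap("top")
P=lambda x,y,z:ray(a,185+x/3.2,145+y/3.2,z)
A,B=P(62,53,0),P(770,67,0);C,D=P(60,60,0),P(57,168,0)
print("rail",A,B,"ang",np.degrees(np.arctan2(-(B-A)[0],-(B-A)[1]))); print("stop",C,D,np.degrees(np.arctan2((C-D)[1],(C-D)[0])))
print("railtop outer/inner",P(62,30,.03),P(62,50,.03),P(772,45,.03), P(772,64,.03))
sq,rd=P(228,246,.07),P(467,302,.07)
print("sq",sq,"rd",rd,"shaker",P(360,254,.06),"purple",P(314,468,.07),"end",P(731,102,.066))
for p in[(184,200),(279,203),(275,302),(180,297)]:print(P(*p,.054))
```

```text
rail [0.69   0.1828 0.    ] [ 0.6707 -0.4269  0.    ] ang 1.820824829100696
stop [0.684  0.1845 0.    ] [0.5908 0.187  0.    ] -1.5326920782048854
railtop outer/inner [0.7033 0.1783 0.03  ] [0.6863 0.1782 0.03  ] [ 0.6836 -0.4189  0.03  ] [ 0.6674 -0.4182  0.03  ]
sq [0.5172 0.0397 0.07  ] rd [ 0.4697 -0.1506  0.07  ] shaker [ 0.5099 -0.0664  0.06  ] purple [ 0.3406 -0.0263  0.07  ] end [ 0.6293 -0.3706  0.066 ]
[0.5563 0.0756 0.054 ]
[ 0.5528 -0.0015  0.054 ]
[0.4724 0.0028 0.054 ]
[0.4776 0.0794 0.054 ]
```

Request:
play_rows(series=[[0.5, [0, 0, 0], [0, 0, 0.89]], [0.5, [0, 0, 0], [0, 0, 0.89]], [0.5, [0, 0, 0], [0, 0, 0.89]], [0.5, [0.32, -0.98, 0], [0, 0, 0]], [0.5, [0.32, -0.98, 0], [0, 0, 0]], [0.5, [0.32, -0.98, 0], [0, 0, 0]], [0.5, [0.32, -0.98, 0], [0, 0, 0]], [0.5, [0.32, -0.98, 0], [0, 0, 0]]])

```text
t: 1.2
tool_pos: [0.297, -0.345, 0.2011]
tool_rot: [-3.141, 0.051, -0.0]
contact_force: [0.8, 0.1, 0.8]
opening: 0.0425
grip_force: 0.0
```

Request:
play_rows(series=[[0.5, [0.32, -0.98, 0], [0, 0, 0]], [0.5, [0.32, -0.98, 0], [0, 0, 0]], [0.5, [0.32, -0.98, 0], [0, 0, 0]], [0.5, [0.32, -0.98, 0], [0, 0, 0]], [0.5, [0.32, -0.98, 0], [0, 0, 0]], [0.5, [0.32, -0.98, 0], [0, 0, 0]], [0.5, [0.32, -0.98, 0], [0, 0, 0]], [0.5, [0.32, -0.98, 0], [0, 0, 0]]])

```text
t: 2.2
tool_pos: [0.4374, 0.0427, 0.2014]
tool_rot: [3.141, -0.05, 0.001]
contact_force: [0.4, 0.4, 0.2]
opening: 0.0428
grip_force: 0.0
```

Request:
play_rows(series=[[0.5, [0, 0, 0.9], [0, 0, 0]], [0.5, [0, 0, 0.9], [0, 0, 0]], [0.5, [0, 0, 0], [0, 0, 0]]])

```text
t: 2.58
tool_pos: [0.4337, 0.0414, 0.1073]
tool_rot: [-3.141, 0.05, 0.014]
contact_force: [0.6, -0.2, 0.2]
opening: 0.0423
grip_force: 0.0
```

```bash
cat >> h.py <<'E'
TH=np.radians(-1.81);K=np.array([.688,.183]);RX=np.array([np.cos(TH),np.sin(TH)]);RY=np.array([-np.sin(TH),np.cos(TH)])
def rack(p): d=np.array(p)[:2]-K; return np.round([d@RX,d@RY],4)
def st():
    from scipy.spatial.transform import Rotation as Ro
    o=ctrl.get_obs();R=Ro.from_rotvec(o["tool_rot"]).as_matrix()
    print(round(o["t"],2),"rack",rack(o["tool_pos"]),"z",round(o["tool_pos"][2],4),"xang-rack",round(np.degrees(np.arctan2(R[1,0],R[0,0])-TH),2),"tilt",np.round(R[:2,2],3),"F",np.round(o["contact_force"],1),"op",round(o["opening"],3))
E
python3 -c "
from h import *
st();snap('side','s2.png',crop=(200,120,480,330),scale=2.8)"
```

```text
2.58 rack [-0.2497 -0.1495] z 0.1073 xang-rack 0.0 tilt [-0.009  0.001] F [ 0.6 -0.2  0.2] op 0.042
```

View pics/s2.png

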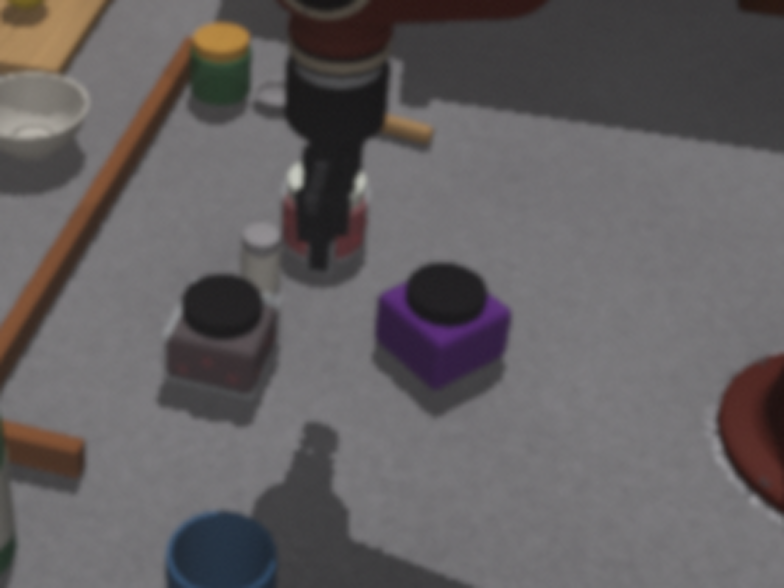

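The side view shows the gripper above the gap between the square jar (220,330) and the purple decoy (445,320), with both clear. I'll lower it.

Request:
play_rows(series=[[0.5, [0.1, 0, 0.7], [0, 0, 0]], [0.5, [0, 0, 0.7], [0, 0, 0]], [0.5, [0, 0, 0.4], [0, 0, 0]], [0.5, [0, 0, 0], [0, 0, 0]], [0.5, [0, 0, 0], [0, 0, 0]]])

```text
t: 3.25
tool_pos: [0.4443, 0.0405, 0.0239]
tool_rot: [3.141, -0.051, 0.007]
contact_force: [0.3, 0.2, 1.0]
opening: 0.0428
grip_force: 0.0
```

```bash
python3 -c "
from h import *
st()"
```

```text
3.25 rack [-0.2391 -0.1501] z 0.0239 xang-rack -0.04 tilt [ 0.004 -0.   ] F [0.3 0.2 1. ] op 0.043
```

Request:
play_rows(series=[[0.5, [0, 0, 0.22], [0, 0, 0]], [0.5, [0.2, 0, 0], [0, 0, 0]], [0.5, [0.25, 0, 0], [0, 0, 0]], [0.5, [0.25, 0, 0], [0, 0, 0]], [0.5, [0.25, 0, 0], [0, 0, 0]], [0.5, [0.25, 0, 0], [0, 0, 0]], [0.5, [0.25, 0, 0], [0, 0, 0]], [0.5, [0, 0, 0], [0, 0, 0]]])

```text
t: 4.25
tool_pos: [0.5161, 0.0385, 0.0105]
tool_rot: [-3.141, 0.05, -0.002]
contact_force: [-0.5, 0.7, 0.4]
opening: 0.0424
grip_force: 0.0
```

```bash
python3 -c "
from h import *
st();snap('top','t3.png',crop=(185,145,435,305),scale=3.2)"
```

```text
4.25 rack [-0.1672 -0.1499] z 0.0105 xang-rack -0.02 tilt [0.001 0.   ] F [-0.5  0.7  0.4] op 0.042
```

View pics/t3.png

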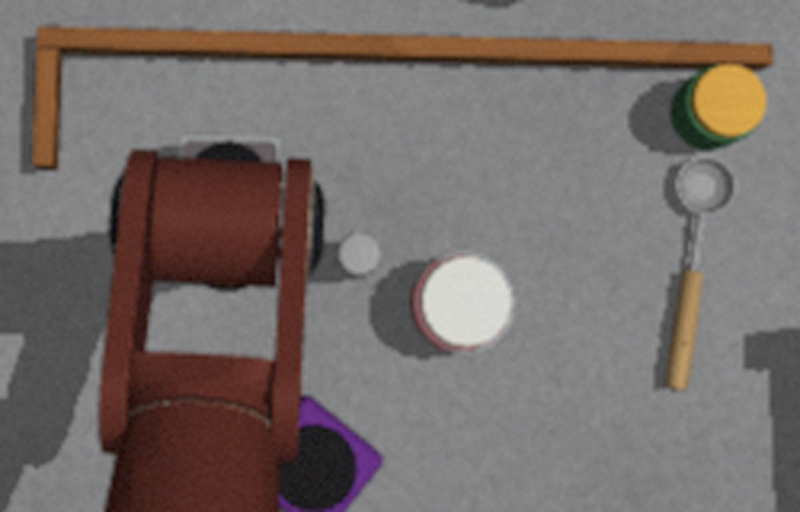

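The jar is sliding square: its far edge is now at row 140, against 200 before, so it has moved about 48 mm. I'll keep pushing.

Request:
play_rows(series=[[0.5, [0.25, 0, 0], [0, 0, 0]], [0.5, [0.25, 0, 0], [0, 0, 0]], [0.5, [0.25, 0, 0], [0, 0, 0]], [0.5, [0.25, 0, 0], [0, 0, 0]], [0.5, [0.2, 0, 0], [0, 0, 0]], [0.5, [0.1, 0, 0], [0, 0, 0]], [0.5, [0.04, 0, 0], [0, 0, 0]], [0.5, [0, 0, 0], [0, 0, 0]]])

```text
t: 5.3
tool_pos: [0.5818, 0.0363, 0.0103]
tool_rot: [3.141, -0.05, 0.001]
contact_force: [-1.0, -1.1, -0.7]
opening: 0.0428
grip_force: 0.6
```

```bash
python3 -c "
from h import *
st()"
```

```text
5.3 rack [-0.1015 -0.1499] z 0.0103 xang-rack -0.02 tilt [ 0.001 -0.   ] F [-1.  -1.1 -0.7] op 0.043
```

Request:
play_rows(series=[[0.5, [0.05, 0, 0], [0, 0, 0]], [0.5, [0.04, 0, 0], [0, 0, 0]], [0.5, [0.04, 0, 0], [0, 0, 0]], [0.5, [0, 0, 0], [0, 0, 0]]])

```text
t: 5.8
tool_pos: [0.5884, 0.0362, 0.0103]
tool_rot: [-3.141, 0.05, -0.001]
contact_force: [-1.0, -0.1, -0.2]
opening: 0.0427
grip_force: 1.1
```

Request:
play_rows(series=[[0.5, [0.03, 0, 0], [0, 0, 0]], [0.5, [0.03, 0, 0], [0, 0, 0]], [0.5, [0, 0, 0], [0, 0, 0]]])

```text
t: 6.18
tool_pos: [0.5899, 0.0362, 0.0103]
tool_rot: [-3.141, 0.05, 0.005]
contact_force: [-8.4, 0.6, 4.9]
opening: 0.0426
grip_force: 4.0
```

Request:
play_rows(series=[[0.5, [-0.3, 0, 0], [0, 0, 0]], [0.5, [-0.2, 0, 0], [0, 0, 0]], [0.5, [0, 0, -0.8], [0, 0, 0]], [0.5, [0, 0, -0.8], [0, 0, 0]], [0.5, [0, 0, -0.6], [0, 0, 0]], [0.5, [0.7, 0.7, 0], [0, 0, 0]], [0.5, [0.7, 0.7, 0], [0, 0, 0]], [0.5, [0, 0, 0], [0, 0, 0]]])

```text
t: 7.18
tool_pos: [0.6353, -0.0377, 0.1206]
tool_rot: [3.14, -0.055, 0.003]
contact_force: [-0.8, 0.8, -0.0]
opening: 0.0429
grip_force: 0.0
```

```bash
python3 -c "
from h import *
st();print(ctrl.get_obs()['q']);snap('top','t4.png',crop=(185,145,435,305),scale=3.2)"
```

```text
7.17 rack [-0.0457 -0.2222] z 0.1206 xang-rack -0.19 tilt [ 0.002 -0.001] F [-0.8  0.8 -0. ] op 0.043
[-1.75902052e-01  1.37907353e-01  1.65936654e+00 -3.01563345e-04
  1.34216289e+00  1.42992652e+00]
```

View pics/t4.png

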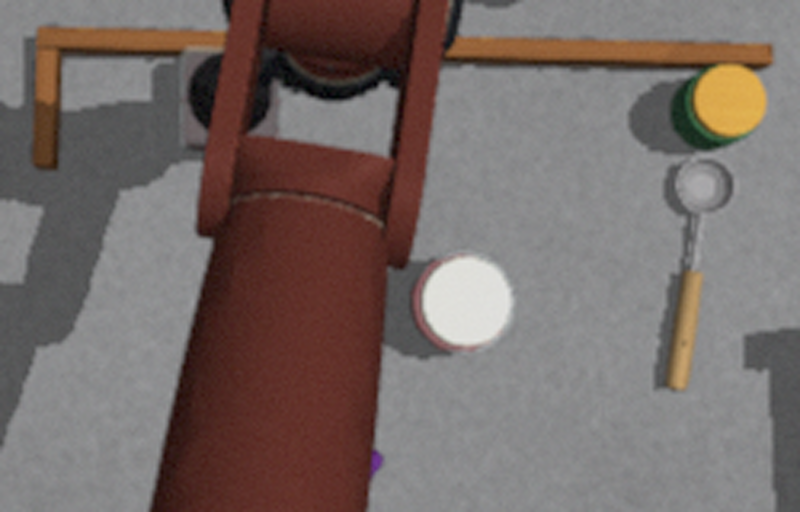

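The square jar sits against the rail, with its body spanning columns 180-275, so it hasn't moved sideways. Next I turn the tool 90°.

Request:
play_rows(series=[[0.5, [0, 0, 0], [0, 0, -0.94]], [0.5, [0, 0, 0], [0, 0, -0.94]], [0.5, [0, 0, 0], [0, 0, -0.94]], [0.5, [0, 0, 0], [0, 0, -0.94]], [0.5, [0, 0, 0], [0, 0, -0.94]], [0.5, [0, 0, 0], [0, 0, -0.94]], [0.5, [0, 0, 0], [0, 0, -0.94]], [0.5, [0, 0, 0], [0, 0, -0.94]]])

```text
t: 8.22
tool_pos: [0.6328, -0.0341, 0.1202]
tool_rot: [-2.739, -1.538, -0.0]
contact_force: [0.7, -0.1, 0.6]
opening: 0.0427
grip_force: 0.0
```

Request:
play_rows(series=[[0.5, [0, 0, 0.4], [0, 0, -0.94]], [0.5, [0, 0, 0.4], [0, 0, -0.94]], [0.5, [0, 0, 0.4], [0, 0, -0.94]], [0.5, [0, 0, 0.4], [0, 0, -0.94]], [0.5, [0, 0, 0], [0, 0, 0]], [0.5, [0, 0, 0], [0, 0, 0]]])

```text
t: 8.98
tool_pos: [0.6339, -0.0348, 0.0412]
tool_rot: [2.253, 2.188, 0.001]
contact_force: [-0.1, -0.4, 0.3]
opening: 0.0425
grip_force: 0.0
```

```bash
python3 -c "
from h import *
st()"
```

```text
8.97 rack [-0.0472 -0.2194] z 0.0412 xang-rack 90.15 tilt [ 0.001 -0.   ] F [-0.1 -0.4  0.3] op 0.043
```

Request:
play_rows(series=[[0.5, [0, 0, 0.3], [0, 0, 0]], [0.5, [0, 0, 0.31], [0, 0, 0]], [0.5, [0.2, 0, 0], [0, 0, 0]], [0.5, [0.2, 0, 0], [0, 0, 0]], [0.5, [0.2, 0, 0], [0, 0, 0]], [0.5, [0.25, 0, 0], [0, 0, 0]], [0.5, [0.25, 0, 0], [0, 0, 0]], [0.5, [0, 0, 0], [0, 0, 0]]])

```text
t: 9.98
tool_pos: [0.6355, 0.0213, 0.01]
tool_rot: [-2.25, -2.192, -0.002]
contact_force: [0.5, 0.0, 0.0]
opening: 0.0429
grip_force: 0.0
```

Request:
play_rows(series=[[0.5, [0.25, 0, 0], [0, 0, 0]], [0.5, [0.25, 0, 0], [0, 0, 0]], [0.5, [0.25, 0, 0], [0, 0, 0]], [0.5, [0.2, 0, 0], [0, 0, 0]], [0.5, [0.05, 0, 0], [0, 0, 0]], [0.5, [0.05, 0, 0], [0, 0, 0]], [0.5, [0, 0, 0], [0, 0, 0]]])

```text
t: 10.85
tool_pos: [0.637, 0.0722, 0.01]
tool_rot: [-2.252, -2.19, -0.001]
contact_force: [0.9, -3.3, 2.1]
opening: 0.0429
grip_force: 1.3
```

```bash
python3 -c "
from h import *
st()"
```

```text
10.85 rack [-0.0475 -0.1123] z 0.01 xang-rack 90.2 tilt [0.    0.001] F [ 0.9 -3.3  2.1] op 0.043
```

Request:
play_rows(series=[[0.5, [0.08, 0, 0], [0, 0, 0]], [0.5, [0.08, 0, 0], [0, 0, 0]], [0.5, [0.06, 0, 0], [0, 0, 0]], [0.5, [0.04, 0, 0], [0, 0, 0]], [0.5, [0.04, 0, 0], [0, 0, 0]], [0.5, [0, 0, 0], [0, 0, 0]]])

```text
t: 11.6
tool_pos: [0.6374, 0.0874, 0.01]
tool_rot: [2.252, 2.19, 0.001]
contact_force: [-0.5, -3.9, 2.8]
opening: 0.043
grip_force: 2.0
```

Request:
play_rows(series=[[0.5, [0.03, 0, 0], [0, 0, 0]], [0.5, [0.03, 0, 0], [0, 0, 0]], [0.5, [0, 0, 0], [0, 0, 0]]])

```text
t: 11.98
tool_pos: [0.6375, 0.0901, 0.01]
tool_rot: [2.252, 2.19, 0.0]
contact_force: [-0.5, -4.3, 4.5]
opening: 0.0428
grip_force: 2.4
```

Request:
play_rows(series=[[0.5, [0.03, 0, 0], [0, 0, 0]], [0.5, [0.03, 0, 0], [0, 0, 0]], [0.5, [0, 0, 0], [0, 0, 0]]])

```text
t: 12.35
tool_pos: [0.6372, 0.0905, 0.01]
tool_rot: [2.251, 2.188, -0.006]
contact_force: [-2.1, -12.5, 6.1]
opening: 0.0425
grip_force: 6.2
```

Request:
play_rows(series=[[0.5, [0.02, 0, 0], [0, 0, 0]], [0.5, [0, 0, 0], [0, 0, 0]]])

```text
t: 12.6
tool_pos: [0.6371, 0.0906, 0.01]
tool_rot: [2.251, 2.187, -0.008]
contact_force: [-2.3, -16.2, 5.9]
opening: 0.0426
grip_force: 7.5
```

Request:
play_rows(series=[[0.5, [-0.2, 0, 0], [0, 0, 0]], [0.5, [-0.3, 0, 0], [0, 0, 0]], [0.5, [0, 0, -0.8], [0, 0, 0]], [0.5, [0, 0, -0.8], [0, 0, 0]], [0.5, [0, 0, -0.6], [0, 0, 0]], [0.5, [-0.89, -0.97, 0], [0, 0, 0.5]], [0.5, [-0.8, -0.97, 0], [0, 0, 0]], [0.5, [-0.8, -0.97, 0], [0, 0, 0]]])

```text
t: 13.6
tool_pos: [0.484, -0.042, 0.1193]
tool_rot: [-2.325, -2.111, -0.001]
contact_force: [-0.3, -1.8, 1.5]
opening: 0.043
grip_force: 0.0
```

Request:
play_rows(series=[[0.5, [-0.8, -0.97, 0], [0, 0, 0]], [0.5, [-0.8, -0.97, 0], [0, 0, 0]], [0.5, [0, 0, 0], [0, 0, 0.95]], [0.5, [0, 0, 0], [0, 0, 0.95]], [0.5, [0, 0, 0], [0, 0, 0.95]], [0.5, [0, 0, 0], [0, 0, 0.95]], [0.5, [0, 0, 0], [0, 0, 0.95]], [0.5, [0, 0, 0], [0, 0, 0.95]]])

```text
t: 14.6
tool_pos: [0.3818, -0.1109, 0.1192]
tool_rot: [-2.964, -1.037, -0.001]
contact_force: [-0.0, -0.4, 0.2]
opening: 0.0429
grip_force: 0.0
```

Request:
play_rows(series=[[0.5, [0, 0, 0], [0, 0, 0.95]], [0.5, [0, 0, 0], [0, 0, 0.95]], [0.5, [0, 0, 0], [0, 0, 0.95]], [0.5, [0, 0, 0], [0, 0, 0.95]], [0.5, [0, 0, 0], [0, 0, 0.95]], [0.5, [0, 0, 0], [0, 0, 0]]])

```text
t: 15.35
tool_pos: [0.3819, -0.111, 0.1193]
tool_rot: [-3.14, -0.025, 0.0]
contact_force: [-0.6, 0.7, 0.2]
opening: 0.0426
grip_force: 0.0
```

```bash
python3 -c "
from h import *
st();snap('top','t5.png',crop=(185,145,435,305),scale=3.2)"
```

```text
15.35 rack [-0.2967 -0.3035] z 0.1193 xang-rack 2.72 tilt [-0.     0.001] F [-0.6  0.7  0.2] op 0.043
```

View pics/t5.png

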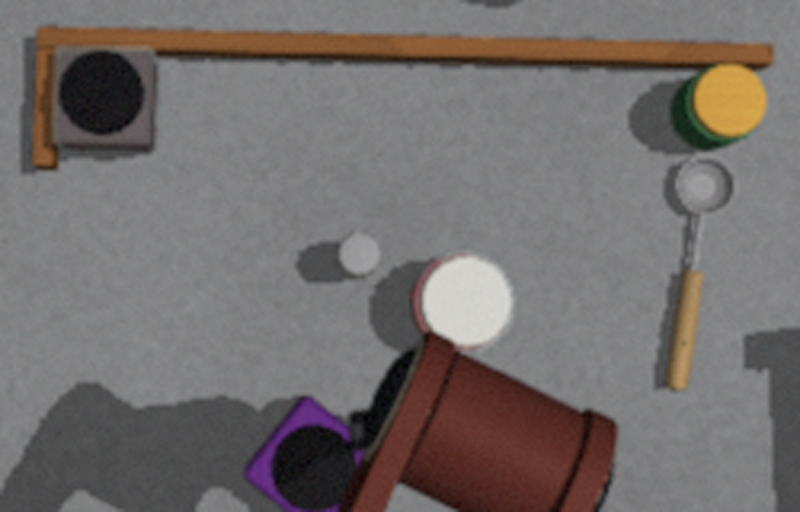

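The square jar is seated in the corner against both strips, and the shaker (360,254) and the decoy haven't moved. I'll line up behind the round jar at (467,302).

Request:
play_rows(series=[[0.5, [0, 0.75, 0], [0, 0, 0.34]], [0.5, [0, 0, 0.5], [0, 0, 0]], [0.5, [0, 0, 0.6], [0, 0, 0]], [0.5, [0, 0, 0.6], [0, 0, 0]], [0.5, [0, 0, 0.5], [0, 0, 0]], [0.5, [0, 0, 0], [0, 0, 0]]])

```text
t: 16.15
tool_pos: [0.3806, -0.1475, 0.0076]
tool_rot: [-3.138, 0.05, 0.007]
contact_force: [0.1, -0.4, 0.6]
opening: 0.0428
grip_force: 0.0
```

```bash
python3 -c "
from h import *
st()"
```

```text
16.15 rack [-0.2968 -0.3401] z 0.0076 xang-rack -0.02 tilt [-0.004  0.003] F [ 0.1 -0.4  0.6] op 0.043
```

Request:
play_rows(series=[[0.5, [0.3, 0, -0.06], [0, 0, 0]], [0.5, [0.25, 0, 0], [0, 0, 0]], [0.5, [0.2, 0, 0], [0, 0, 0]], [0.5, [0.2, 0, 0], [0, 0, 0]], [0.5, [0.25, 0, 0], [0, 0, 0]], [0.5, [0.25, 0, 0], [0, 0, 0]], [0.5, [0.25, 0, 0], [0, 0, 0]], [0.5, [0, 0, 0], [0, 0, 0]]])

```text
t: 17.15
tool_pos: [0.4683, -0.1517, 0.0128]
tool_rot: [-3.141, 0.052, -0.0]
contact_force: [0.2, 0.7, 1.2]
opening: 0.0429
grip_force: 0.0
```

```bash
python3 -c "
from h import *
st();snap('top','t6.png',crop=(185,145,435,305),scale=3.2)"
```

```text
17.15 rack [-0.209  -0.3414] z 0.0128 xang-rack -0.07 tilt [0. 0.] F [0.2 0.7 1.2] op 0.043
```

View pics/t6.png

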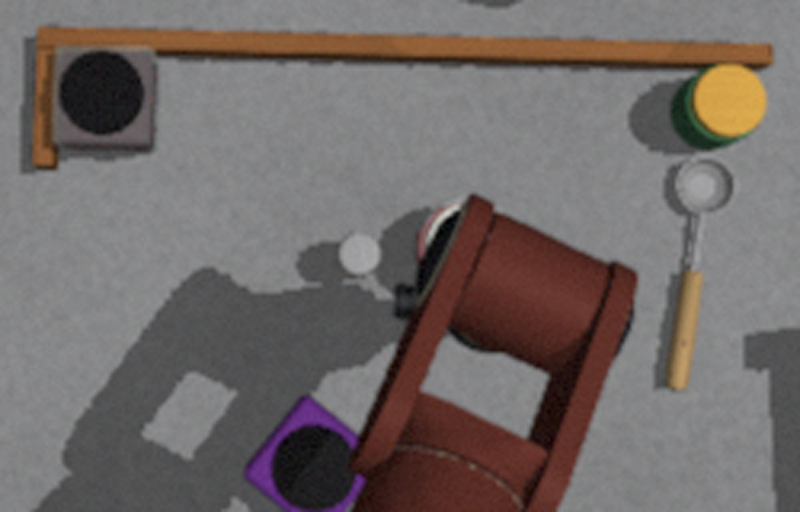

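The round jar's left edge is visible at (420,240), moving forward and clear of the shaker at (360,254). I'll keep pushing.

Request:
play_rows(series=[[0.5, [0.25, 0, 0], [0, 0, 0]], [0.5, [0.25, 0, 0], [0, 0, 0]], [0.5, [0.25, 0, 0], [0, 0, 0]], [0.5, [0.25, 0, 0], [0, 0, 0]], [0.5, [0.25, 0, 0], [0, 0, 0]], [0.5, [0.25, 0, 0], [0, 0, 0]], [0.5, [0.25, 0, 0], [0, 0, 0]], [0.5, [0.2, 0, 0], [0, 0, 0]]])

```text
t: 18.2
tool_pos: [0.5659, -0.155, 0.0128]
tool_rot: [-3.141, 0.052, -0.0]
contact_force: [-2.2, 0.1, -0.7]
opening: 0.0428
grip_force: 1.4
```

Request:
play_rows(series=[[0.5, [0.1, 0, 0], [0, 0, 0]], [0.5, [0.08, 0, 0], [0, 0, 0]], [0.5, [0.05, 0, 0], [0, 0, 0]], [0.5, [0, 0, 0], [0, 0, 0]]])

```text
t: 18.7
tool_pos: [0.5767, -0.1553, 0.0128]
tool_rot: [-3.141, 0.053, -0.001]
contact_force: [-1.6, -0.8, -1.8]
opening: 0.0426
grip_force: 0.7
```

```bash
python3 -c "
from h import *
st()"
```

```text
18.7 rack [-0.1006 -0.3417] z 0.0128 xang-rack -0.11 tilt [ 0.001 -0.   ] F [-1.6 -0.8 -1.8] op 0.043
```

Request:
play_rows(series=[[0.5, [0.06, 0, 0], [0, 0, 0]], [0.5, [0.06, 0, 0], [0, 0, 0]], [0.5, [0.05, 0, 0], [0, 0, 0]], [0.5, [0.04, 0, 0], [0, 0, 0]], [0.5, [0, 0, 0], [0, 0, 0]]])

```text
t: 19.32
tool_pos: [0.5873, -0.1557, 0.0128]
tool_rot: [3.141, -0.052, 0.001]
contact_force: [-1.1, 0.5, -1.0]
opening: 0.0427
grip_force: 0.8
```

Request:
play_rows(series=[[0.5, [0.03, 0, 0], [0, 0, 0]], [0.5, [0.03, 0, 0], [0, 0, 0]], [0.5, [0, 0, 0], [0, 0, 0]]])

```text
t: 19.7
tool_pos: [0.5895, -0.1557, 0.0127]
tool_rot: [-3.141, 0.052, 0.002]
contact_force: [-4.9, 0.1, 0.4]
opening: 0.0425
grip_force: 2.2
```

Request:
play_rows(series=[[0.5, [0.03, 0, 0], [0, 0, 0]], [0.5, [0.02, 0, 0], [0, 0, 0]], [0.5, [0, 0, 0], [0, 0, 0]]])

```text
t: 20.08
tool_pos: [0.5896, -0.1557, 0.0124]
tool_rot: [-3.14, 0.052, 0.011]
contact_force: [-12.9, -0.2, 5.7]
opening: 0.0427
grip_force: 5.4
```

The round jar is at the rail. I'll back off, rise and move clear of the camera's view.

Request:
play_rows(series=[[0.5, [-0.1, 0, 0], [0, 0, 0]], [0.5, [-0.4, 0, 0], [0, 0, 0]], [0.5, [-0.4, 0, 0], [0, 0, 0]], [0.5, [0, 0, -0.9], [0, 0, 0]], [0.5, [0, 0, -0.9], [0, 0, 0]], [0.5, [-0.9, 0, -0.9], [0, 0, 0]], [0.5, [-0.9, 0.5, 0], [0, 0, 0]], [0.5, [-0.9, 0.9, 0], [0, 0, 0]]])

```text
t: 21.08
tool_pos: [0.4126, -0.2198, 0.1491]
tool_rot: [3.138, -0.047, 0.009]
contact_force: [0.4, -1.5, 0.3]
opening: 0.0428
grip_force: 0.0
```

```bash
python3 -c "
from h import *
st();a=snap('top','t7.png',crop=(185,145,435,305),scale=3.2)"
```

```text
21.07 rack [-0.2626 -0.4113] z 0.1491 xang-rack 0.08 tilt [ 0.006 -0.004] F [ 0.4 -1.5  0.3] op 0.043
```

View pics/t7.png

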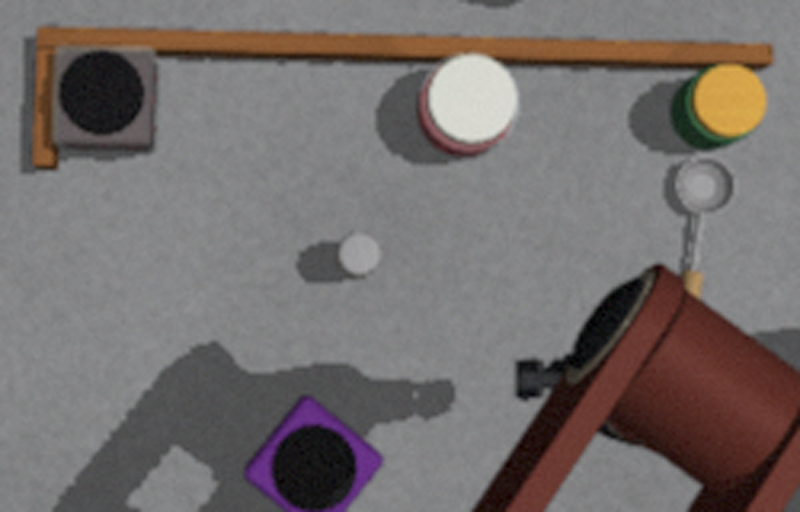

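The square jar (lid at 102,92) is in the corner, the round jar (lid at 473,99) is at the rail, and everything else is where it was. A quick numeric check before handing in:

```bash
python3 -c "
from h import *
a=snap('top');P=lambda x,y,z:ray(a,185+x/3.2,145+y/3.2,z)
print(rack(P(102,92,.07)),rack(P(473,99,.07)))
for p in[(54,46),(155,48),(153,146),(53,143)]:print(rack(P(*p,.054)))"
```

```text
[-0.0436 -0.0444] [-0.0435 -0.3442]
[-0.0033 -0.002 ]
[-0.0034 -0.0847]
[-0.0845 -0.0851]
[-0.0836 -0.0038]
```

```bash
python3 -c "
from h import *
print(ctrl.finish_job())"
```

```text
the job is handed in; nothing more can be done
None
```

The job is handed in at about 21 s of the 72 s allowed. The square jar is in the rack corner against the rail and the end stop, and the round jar is against the rail. Nothing else in the close-up top view (shaker, end jar, decoy) moved; the mug, oil bottle and spoon weren't checked at the end.

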